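# Put the needle holder away in the push-latch drawer

## Task

Put the ring-handled needle holder away in the upper drawer of the instrument cabinet: press the handleless front to release its push-push catch, draw the drawer well out, put the needle holder in, then push the drawer home until the catch locks and it stays shut by itself. Press gently, feeling for the catch, so that the drawer is never rammed against its buffers, and leave everything else on the bench where it is.

Things in the scene. Friction and masses are not known exactly. Their poses are not given: they have to be found in the camera images.
- cabinet: Fixed white bench-top instrument cabinet, 260 mm deep (its x), 320 wide (y), 165 high, with two handleless drawers one above the other. Origin: centre of its underside; fronts face its own -x. Front edge of the carcass at its x = -130 mm. The lower drawer is fixed shut and not used.
- drawer (a joint): Opening of the upper drawer in m, along the cabinet's -x. Locked it rests within 2 mm of 0 and cannot be pulled out. Pushed in past that rest by 3.5 to 10.5 mm (varies, unseen) and let go, the catch releases: the drawer springs out to about 0.06, then slides freely (1 N, damped) to its stop at 0.14. Pushed in again as far past the rest and let go, it locks; pushed once more it releases.
- drawer_front (a point): Centre of the outer face of the upper drawer's front, moving with the drawer; axes as the cabinet's (x into the cabinet). White plate 18 mm thick, 320 wide, 72 high, top edge level with the cabinet's top, standing 13 mm clear of the carcass when locked. Behind it is the drawer box's 4 mm steel front wall (22 mm thick together), ending 19 mm below the plate's top edge.
- drawer_in (a point): Centre of the inner floor of the upper drawer, 106 mm above the table, moving with the drawer; axes as the cabinet's. Box open on top, inside 188 mm along x, 264 mm along y, walls 40 mm high; drawer_front lies at x -116, z +23 mm from here. Only what has come out in front of the carcass can be reached from above.
- buffers: Two rubber buffers on the upper drawer's rear, out of sight; origin as drawer_in. They meet a steel stop 1 mm after the catch has let go or caught, and must not be rammed (12 N marks them). The ejector spring pushes with 6 N when shut, 2.5 N at the end of its 55 mm stroke; working the catch takes 6 to 9 N in all. Pushed too little, an open drawer springs out again and a locked one stays locked.
- needle_holder: Loose steel needle holder, 140 mm long, closed, about 70 g, lying flat on the board (22 mm above the table): jaws to its +x (tip at +50 mm), two gold finger rings to its -x (ends at -90 mm, 54 mm over both), two thin shanks between. Origin: underside of the box joint, the flat-sided thick part 22 mm long, 12 mm wide (y) and 8 mm high, best gripped with the fingers closing along its y.
- board: Foil-wrapped dissection board with a green middle, fixed, 250 x 230 x 22 mm; origin at the centre of its underside. The instruments lie on it.
- forceps: Loose steel thumb forceps (tweezers), 135 mm long, on the board; leave alone. Origin: underside of the middle.
- scalpel_handle: Loose flat steel scalpel handle without blade, 122 mm long, 5 mm thick, on the board; leave alone. Origin: underside, near the middle.
- weigh_boat: Loose white square weigh boat, 85 x 85 x 24 mm, on the table; leave alone. Origin: centre of the underside.
- petri_dish: Loose glass dish, 92 mm across, 17 mm high, on the table; leave alone. Origin: centre of the underside.
- beaker: Loose glass beaker, 68 mm across, 90 mm high, beside the cabinet; leave alone. Origin: centre of the underside.
- saline_bottle: Loose white bottle, 64 mm across, 150 mm high, beside the cabinet; leave alone. Origin: centre of the underside.
- fixative_jar: Loose amber jar, 60 mm across, 75 mm high, on the table; leave alone. Origin: centre of the underside.

How it is judged:
By the outcome, as a careful person would: the job done as asked, in the order asked, and still so for the second after the job is handed in, with the robot touching nothing.
It also fails if it takes over 70 s, if anything falls off the work surface, if the arm or the gripper's body presses on something with over 40 N, if the wrist force passes 120 N, or if a joint passes its speed limit or range.

## Robot

A 6-joint arm with a two-finger parallel gripper is mounted at the origin on the work surface. World frame = base frame: x ahead of the robot, y to its left, z up, the work surface at z = 0. Lengths are in m, angles in degrees, forces in N, time in s.
With the tool pointing down it reaches from about 0.25 to 0.725 m from the base axis. Payload 9.7 kg.
Tool frame: the origin (TCP) lies on the centre line of the jaws, within the pads' length; the fingertips stand 14 mm ahead of it and the grasp point (between the pads) lies 5 mm behind it; z points along the fingers, y is the line along which they close (so a half turn about z gives the same grasp; the last joint's range is limited). The gripper opens to 85 mm and grips with 20 to 120 N. Pads are 22 mm wide; open, the fingers measure 114 mm over their backs; the gripper's body (76 mm by 85 mm) begins 54 mm behind the grasp point. The pads swing forward as they close: fully open they stand 13 mm farther back than shut.
Start: joints at [-71.505, 4.979, 10.078, 95.1, 0, 90], TCP at [0.174, -0.522, 0.245] pointing down, gripper open.
Joint ranges: [-179.16, 179.16], [-48.56, 103.87], [-65.8, 70.77], [-126.05, 130.52], [-82.76, 87.17], [-180, 180]. Speed limits (degrees/s): [127.2, 127.2, 147.25, 180, 180, 180].

## Interface

Orientations are given as [roll, pitch, yaw] about the fixed x, y, z axes, in that order (R = Rz(yaw) Ry(pitch) Rx(roll)).
In Python, from workcell import bot, camera, get_calibration, ticket gives the robot as it stands. The module is installed in compiled form; this text tells all that it offers.
- The arm moves only by the tool send_rows, never from a script. Its arguments are lists of equal length, an entry for each row: "linear": the shift along the tool's x, y, z in m, a list of three; "twist": the turn, a rotation vector about the tool's x, y, z in units of 10 degrees (1.0 is 10 degrees), a list of three; "gripper": the opening in per cent of the stroke, from 0 (shut) to 100 (fully open). In form: {"linear": [[x, y, z], ...], "twist": [[wx, wy, wz], ...], "gripper": [gripper, ...]}. A call has 1 to 8 rows; each row shifts and turns the commanded pose from where the row before left it, along the tool's axes as they then stand; what a row does not reach is not made up. A row lasts 1/8 s, in which the tool goes at most 62.5 mm and 10.7 degrees, less where a joint would pass 70% of its speed; a pose out of reach is approached as far as the arm can. A call with a gripper value outside its range is refused whole. The fingers move at their own pace and stop on an object; "grip_force" is the grip in N (left out, the last holds). Time passes only in rows, so rows that do not move let the fingers close. It gives the time, the measured TCP pose, the force, the opening and the grip force at its end, in the units of the state.
- bot.get_obs(): the state, without advancing time (a new reading comes with each control period).
- camera(name): name is "scene" or "top" or "wrist"; returns the picture (420x560x3 uint8, red, green, blue); there is no depth.
- get_calibration(name): a dict with "fx", "fy", "cx", "cy" (pixels), "origin" and "orientation" of the camera in the world; the wrist camera has in their place "hand_eye" (4x4, takes a point from camera to tool coordinates, whose origin is the TCP and whose axes are the flange's). Camera axes: x right, y down, z forward; pixel columns grow to the right and rows downward; lengths in m; the calibration is good to about 2 mm. A picture is of the moment at which its call begins: read the wrist's pose just before it. get_calibration takes no time and is no camera call.
- ticket.job_done(): hands the job in; it is judged then, once.
The state is a dict: "time": time; "q": joint angles; "qd": joint speeds; "joint_efforts": joint torques, N m; "ee_pos": TCP position; "tcp_rot": TCP orientation; "wrist_force": force on the tool from outside, world axes, zero at the start; "torque": the same for the moment, N m; "opening": finger opening in m; "grasp_force": force on a finger pad.
Only numpy, scipy, OpenCV 4.12 (cv2) and the standard library are available. Lean on these libraries where they do the work, as an engineer would, in place of code of your own. Each camera call takes 0.05 s, during which the arm holds its last target. There are 200 camera calls.

## Working session

There is one attempt and no reset: what is moved stays moved. The work goes in short steps, Python scripts to look and compute and a tool call to move; the robot and the scene stay as the last step left them, time stands still between calls to the robot, and variables do not carry over. Pictures are saved under pics/ and viewed, at most 10 in all, crops included, and the job is handed in when it is done.

Besides the shell and the picture viewer there is one more tool, called as a command line: name --argument value ..., lists and objects as JSON in quotes. send_rows: Moves the arm, as the interface text tells. Its arguments: {"type":"object","properties":{"linear":{"type":"array"},"twist":{"type":"array"},"gripper":{"type":"array"},"grip_force":{"type":"number"}},"required":["linear","twist","gripper"]}

```bash
mkdir -p pics; cat > h.py <<'E'
import numpy as np, cv2
from scipy.spatial.transform import Rotation as R
from workcell import bot, camera, get_calibration, ticket
def save(n,im): cv2.imwrite('pics/'+n+'.png',im[:,:,::-1])
def rot(o):
    o=np.array(o,float)
    return o if o.shape==(3,3) else R.from_euler('xyz',o,degrees=True).as_matrix()
def cam(n):
    c=get_calibration(n)
    K=np.array([[c['fx'],0,c['cx']],[0,c['fy'],c['cy']],[0,0,1]])
    if 'hand_eye' in c:
        o=bot.get_obs(); T=np.eye(4); T[:3,:3]=rot(o['tcp_rot']);T[:3,3]=o['ee_pos']
        T=T@np.array(c['hand_eye']); return K,T[:3,:3],T[:3,3]
    return K,rot(c['orientation']),np.array(c['origin'])
def ray(cm,uv,z):
    K,Rm,o=cm
    d=Rm@np.linalg.inv(K)@np.array([uv[0],uv[1],1.]); return o+d*(z-o[2])/d[2]
def proj(cm,p):
    K,Rm,o=cm; q=K@(Rm.T@(np.array(p)-o)); return q[:2]/q[2]
E
python3 - <<'E'
from h import *
for n in('scene','top'): save(n,camera(n)); print(n,get_calibration(n))
print(get_calibration('wrist')); print(bot.get_obs())
E
```

```text
scene {'fx': 469.66014490723614, 'fy': 469.66014490723614, 'cx': 274.961824086318, 'cy': 205.16629400816325, 'origin': array([ 1.04464847, -0.88804244,  0.83760009]), 'orientation': array([-124.49029082,   -0.80380897,   31.35636547])}
top {'fx': 518.602643522334, 'fy': 518.602643522334, 'cx': 278.4823169249068, 'cy': 203.2530678308532, 'origin': array([0.18715973, 0.00634609, 1.57046951]), 'orientation': array([-167.79716022,    0.34899789,  -87.55903156])}
{'fx': 313.19688029154065, 'fy': 313.19688029154065, 'cx': 275.5748665414833, 'cy': 211.26857503175802, 'hand_eye': array([[ 1.40969712e-03, -9.52443900e-01, -3.04710733e-01,
         7.78199646e-02],
       [ 9.99998893e-01,  1.19766530e-03,  8.82760356e-04,
        -1.35946295e-03],
       [-4.75838244e-04, -3.04711640e-01,  9.52444534e-01,
        -1.27698216e-01],
       [ 0.00000000e+00,  0.00000000e+00,  0.00000000e+00,
         1.00000000e+00]])}
{'time': 0.1, 'q': array([-7.15048088e+01,  5.00799225e+00,  1.00361278e+01,  9.51004441e+01,
        4.67848226e-04,  8.99989100e+01]), 'qd': array([-0.0561246 , -0.00058293,  0.14925649,  0.0224666 ,  0.10968694,
       -0.06825282]), 'joint_efforts': array([-1.19359120e-04, -5.21561193e+01,  4.65651619e+01,  1.59945973e-02,
       -3.50505570e-05, -1.35285777e-06]), 'ee_pos': array([ 0.17440862, -0.52139085,  0.24462788]), 'tcp_rot': array([-1.79927691e+02, -4.69223445e-04,  1.84962806e+01]), 'wrist_force': array([0.62007747, 0.19166411, 0.02161981]), 'torque': array([-0.00496079,  0.04328106, -0.0062743 ]), 'grasp_force': 0.0, 'opening': 0.08554801928612035}
```

View pics/scene.png

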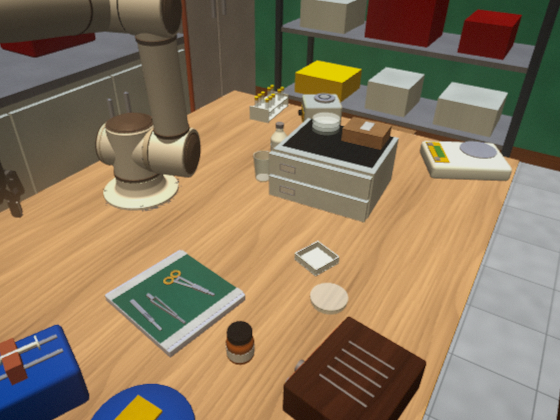

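View pics/top.png

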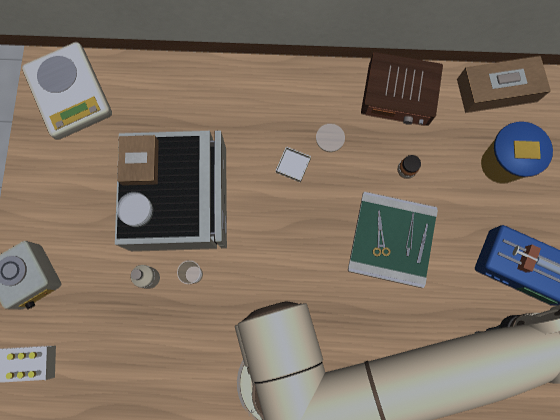

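The scene shows the cabinet with its fronts facing world -y (top image: front plate at columns ~213-226, rows 130-247). The needle holder lies on the board with its rings at ~(382,252) and tip at ~(379,211). I'll measure both from enlarged crops.

```bash
python3 - <<'E'
from h import *
im=camera('top'); c=cam('top')
a=cv2.resize(im[120:260,110:240],None,fx=4,fy=4,interpolation=cv2.INTER_CUBIC)
b=cv2.resize(im[200:265,350:435],None,fx=3,fy=3,interpolation=cv2.INTER_CUBIC)
p=np.zeros((560,520+255+5,3),np.uint8);p[:,:520]=a;p[:195,525:]=b;save('crop',p)
for n,uv,z in[('front top R',(222,131),.165),('front bot',(226,246),.165),('rearL',(117,134),.165),('tip',(379,211),.026),('rings',(382,252),.026),('joint',(381,228),.028),('jar',(410,165),.07),('boat',(293,164),.02),('petri',(330,137),.017),('beaker',(190,272),.09),('bottle',(143,273),.15)]: print(n,ray(c,uv,z).round(3))
E
```

```text
front top R [0.695 0.198 0.165]
front bot [0.365 0.166 0.165]
rearL [0.674 0.498 0.165]
tip [ 0.509 -0.276  0.026]
rings [ 0.385 -0.285  0.026]
joint [ 0.457 -0.281  0.028]
jar [ 0.645 -0.36   0.07 ]
boat [ 0.648 -0.01   0.02 ]
petri [ 0.742 -0.123  0.017]
beaker [0.297 0.272 0.09 ]
bottle [0.284 0.389 0.15 ]
```

View pics/crop.png

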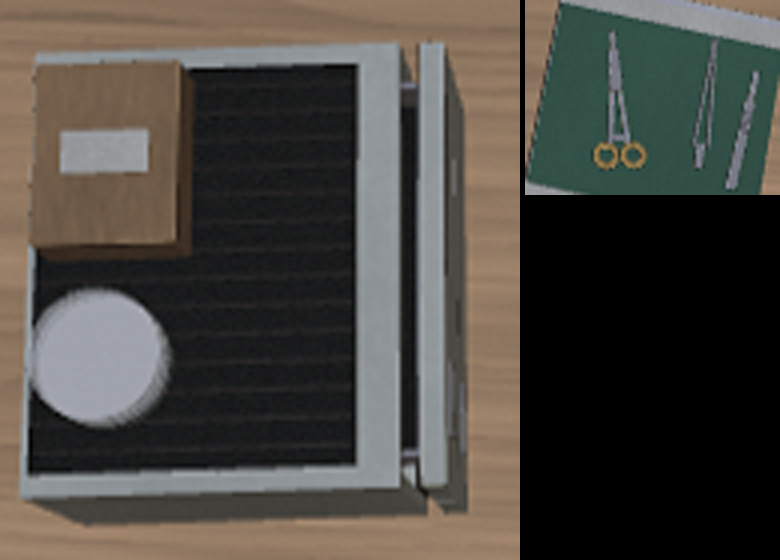

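```bash
python3 - <<'E'
from h import *
c=cam('top')
q=lambda x,y:(110+x/4-.4,120+y/4-.4)
P={n:ray(c,q(*v),.165) for n,v in dict(o1=(443,42),o2=(446,485),i1=(418,44),c1=(400,42),c2=(400,487),r1=(37,55),r2=(20,497)).items()}
for n in P: print(n,P[n].round(4))
d=P['o1']-P['o2'];print('width',np.linalg.norm(d),'yaw',np.degrees(np.arctan2(d[1],d[0])), 'depth',np.linalg.norm(P['c1']-P['r1']),np.linalg.norm(P['c2']-P['r2']))
d=P['c1']-P['c2'];print('yawc',np.degrees(np.arctan2(d[1],d[0])));d=P['r1']-P['r2'];print('yawr',np.degrees(np.arctan2(d[1],d[0])))
for a,b in(('r1','c1'),('r2','c2')): d=P[a]-P[b];print('side',np.degrees(np.arctan2(d[1],d[0])))
print('front mid',(P['o1']+P['o2'])/2)
q=lambda x,y:(350+(x-525)/3-.33,200+y/3-.33)
t=ray(c,q(612,33),.025);g=(ray(c,q(606,155),.025)+ray(c,q(633,154),.025))/2
print(t,g,np.linalg.norm(t-g)); u=(t-g)/np.linalg.norm(t-g);print('joint',t-u*.05,'yaw',np.degrees(np.arctan2(u[1],u[0])))
for n,uv in dict(fc1=(714,40),fc2=(699,165)).items(): print(n,ray(c,q(*uv),.025))
for n,uv in dict(r1=(606,155),r2=(633,154)).items(): print(n,ray(c,q(*uv),.025))
E
```

```text
o1 [0.6976 0.2032 0.165 ]
o2 [0.379 0.18  0.165]
i1 [0.6954 0.221  0.165 ]
c1 [0.6964 0.234  0.165 ]
c2 [0.3763 0.2113 0.165 ]
r1 [0.6761 0.493  0.165 ]
r2 [0.3586 0.4704 0.165 ]
width 0.3194543454579641 yaw 4.166826511325551 depth 0.25981590698882817 0.25964285203523263
yawc 4.050438971189894
yawr 4.0804341015761905
side 94.47729851080433
side 93.90996892623485
front mid [0.53831721 0.19160514 0.165     ]
[ 0.51022144 -0.27490813  0.025     ] [ 0.38710027 -0.28258406  0.025     ] 0.12336021579201813
joint [ 0.46031833 -0.27801932  0.025     ] yaw 3.567458212063568
fc1 [ 0.50725931 -0.37779273  0.025     ]
fc2 [ 0.37992928 -0.3614121   0.025     ]
r1 [ 0.38603909 -0.2691767   0.025     ]
r2 [ 0.38816146 -0.29599142  0.025     ]
```

The measurements agree with the given sizes: cabinet width 319 mm, depth 260 mm, yaw about 94.1°, front face centre near (0.538, 0.1915). I'll go to the front with the fingers shut.

send_rows --linear '[[0, 0, 0], [0, 0, 0], [0.029, -0.044, 0], [0.029, -0.044, 0], [0.029, -0.044, 0], [0.029, -0.044, 0], [0.029, -0.044, 0], [0.029, -0.044, 0]]' --twist '[[0, 0, 0.72], [0, 0, 0.72], [0, 0, 0], [0, 0, 0], [0, 0, 0], [0, 0, 0], [0, 0, 0], [0, 0, 0]]' --gripper '[0, 0, 0, 0, 0, 0, 0, 0]' --grip_force 40

```text
time: 1.15
ee_pos: [0.3296, -0.2443, 0.2452]
tcp_rot: [180.0, -0.0, 4.1]
wrist_force: [0.7, 0.2, 0.5]
opening: 0.0001
grasp_force: 0.0
```

send_rows --linear '[[0.029, -0.044, 0], [0.029, -0.044, 0], [0.029, -0.044, 0], [0.029, -0.044, 0], [0.029, -0.044, 0], [0.029, -0.044, 0], [0.029, -0.044, 0], [0, 0, 0]]' --twist '[[0, 0, 0], [0, 0, 0], [0, 0, 0], [0, 0, 0], [0, 0, 0], [0, 0, 0], [0, 0, 0], [0, 0, 0]]' --gripper '[0, 0, 0, 0, 0, 0, 0, 0]'

```text
time: 2.15
ee_pos: [0.5126, 0.057, 0.2441]
tcp_rot: [-179.1, 0.1, 5.9]
wrist_force: [-1.0, -1.6, -0.4]
opening: 0.0
grasp_force: 0.0
```

send_rows --linear '[[0, 0, 0.03], [0, 0, 0.03], [0, 0, 0.03], [0, 0, 0.025], [0, 0, 0]]' --twist '[[0, 0, 0], [0, 0, 0], [0, 0, 0], [0, 0, 0], [0, 0, 0]]' --gripper '[0, 0, 0, 0, 0]'

```text
time: 2.78
ee_pos: [0.5101, 0.0558, 0.1288]
tcp_rot: [-179.1, 0.2, 5.8]
wrist_force: [0.2, -0.2, -0.3]
opening: -0.0001
grasp_force: 0.0
```

```bash
python3 - <<'E'
from h import *
o=bot.get_obs();print(o['ee_pos'],o['tcp_rot'],o['wrist_force'],o['time'])
save('s2',camera('scene')[100:320,230:430]); 
E
```

```text
[0.51005342 0.05576531 0.12877804] [-179.11278643    0.20592576    5.77850825] [ 0.19397567 -0.21498471 -0.26250841] 2.775
```

send_rows --linear '[[0, 0, 0], [0.008, -0.023, 0], [0.008, -0.023, 0], [0.008, -0.023, 0], [0.008, -0.023, 0], [0, 0, 0], [0, 0, 0]]' --twist '[[-0.09, 0, 0.17], [0, 0, 0], [0, 0, 0], [0, 0, 0], [0, 0, 0], [0, 0, 0], [0, 0, 0]]' --gripper '[0, 0, 0, 0, 0, 0, 0]'

```text
time: 3.7
ee_pos: [0.5397, 0.0959, 0.132]
tcp_rot: [-177.6, 0.1, 8.9]
wrist_force: [-0.3, 0.4, 0.5]
opening: 0.0006
grasp_force: 0.0
```

send_rows --linear '[[0, -0.003, 0], [0, -0.003, 0], [0, -0.003, 0], [0, -0.002, 0], [0, -0.002, 0], [0, -0.002, 0], [0, 0, 0]]' --twist '[[0, 0, 0], [0, 0, 0], [0, 0, 0], [0, 0, 0], [0, 0, 0], [0, 0, 0], [0, 0, 0]]' --gripper '[0, 0, 0, 0, 0, 0, 0]'

```text
time: 4.58
ee_pos: [0.5386, 0.1035, 0.1328]
tcp_rot: [-177.3, 0.0, 9.5]
wrist_force: [-0.2, 0.2, -0.0]
opening: -0.0002
grasp_force: 0.0
```

```bash
python3 - <<'E'
from h import *
o=bot.get_obs();print(o['q'].round(1),o['qd'].round(1),o['ee_pos'],o['tcp_rot'],o['wrist_force'],o['joint_efforts'].round(1))
save('s3',cv2.resize(camera('scene')[60:300,180:480],None,fx=2,fy=2))
E
```

```text
[  9.5   4.   -3.4  82.6   2.7 180. ] [-0.   0.1  0.  -0.1 -0.1 -0. ] [0.53863031 0.10348007 0.13282875] [-1.77298583e+02  4.55781666e-02  9.54628904e+00] [-0.22528126  0.19748464 -0.0152196 ] [  0.1 -51.5  47.    0.    0.2  -0. ]
```

View pics/s3.png

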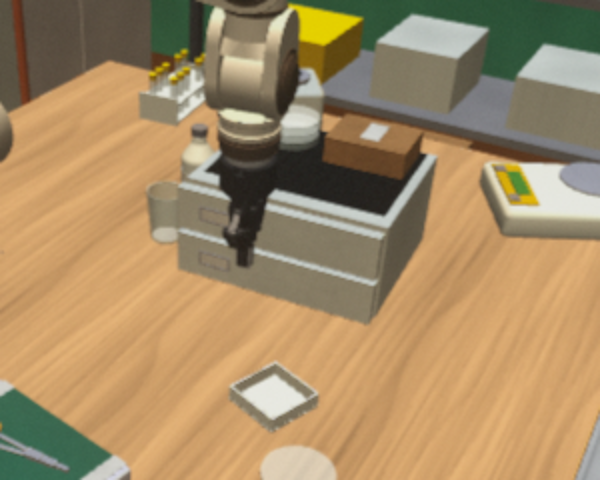

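The picture shows the shut gripper in front of the upper drawer, clear of it. Joint 6 is at its 180° limit, so I'll use the half-turned orientation (yaw about 184) from here on.

send_rows --linear '[[0, 0, 0], [0, 0, 0], [0, 0, 0], [0, 0, 0], [0, 0, 0], [0, 0, 0], [0, 0, 0], [0, 0, 0]]' --twist '[[-0.27, 0, 0], [0, 0, -1], [0, 0, -1], [0, 0, -1], [0, 0, -1], [0, 0, -1], [0, 0, -1], [0, 0, -1]]' --gripper '[0, 0, 0, 0, 0, 0, 0, 0]'

```text
time: 5.62
ee_pos: [0.5397, 0.0972, 0.1328]
tcp_rot: [-179.9, -0.2, 80.4]
wrist_force: [0.6, -0.7, -0.7]
opening: 0.0002
grasp_force: 0.0
```

send_rows --linear '[[0, 0, 0], [0, 0, 0], [0, 0, 0], [0, 0, 0], [0, 0, 0], [0, 0, 0], [0, 0, 0], [0, 0, 0]]' --twist '[[0, 0, -1], [0, 0, -1], [0, 0, -1], [0, 0, -1], [0, 0, -1], [0, 0, -1], [0, 0, -1], [0, 0, -1]]' --gripper '[0, 0, 0, 0, 0, 0, 0, 0]'

```text
time: 6.62
ee_pos: [0.5397, 0.0972, 0.1328]
tcp_rot: [179.8, -0.2, 160.4]
wrist_force: [-0.0, 0.4, 0.1]
opening: 0.0001
grasp_force: 0.0
```

send_rows --linear '[[0, 0, 0], [0, 0, 0], [0, 0, 0], [0, 0, 0], [0, 0, 0]]' --twist '[[0, 0, -1], [0, 0, -1], [0, 0, 0], [0, 0, 0], [0, 0, 0]]' --gripper '[0, 0, 0, 0, 0]'

```text
time: 7.25
ee_pos: [0.5397, 0.0973, 0.1328]
tcp_rot: [179.7, -0.1, 180.0]
wrist_force: [1.1, -0.3, 0.2]
opening: -0.0001
grasp_force: 0.0
```

send_rows --linear '[[0, 0, 0], [0, 0.015, 0], [0, 0.015, 0], [0, 0.015, 0], [0, 0.012, 0], [0, 0.004, 0], [0, 0, 0]]' --twist '[[0, 0, -0.41], [0, 0, 0], [0, 0, 0], [0, 0, 0], [0, 0, 0], [0, 0, 0], [0, 0, 0]]' --gripper '[0, 0, 0, 0, 0, 0, 0]'

```text
time: 8.12
ee_pos: [0.5352, 0.1583, 0.133]
tcp_rot: [179.7, -0.1, -175.8]
wrist_force: [-0.1, 1.1, -0.2]
opening: 0.0
grasp_force: 0.0
```

send_rows --linear '[[0, 0.002, 0], [0, 0.002, 0], [0, 0.002, 0], [0, 0.001, 0], [0, 0.001, 0], [0, 0, 0]]' --twist '[[0, 0, 0], [0, 0, 0], [0, 0, 0], [0, 0, 0], [0, 0, 0], [0, 0, 0]]' --gripper '[0, 0, 0, 0, 0, 0]'

```text
time: 8.88
ee_pos: [0.5348, 0.1655, 0.1333]
tcp_rot: [179.8, -0.1, -175.8]
wrist_force: [0.5, -6.1, 0.7]
opening: -0.0002
grasp_force: 0.0
```

send_rows --linear '[[0, 0.0005, 0], [0, 0.0005, 0], [0, 0, 0]]' --twist '[[0, 0, 0], [0, 0, 0], [0, 0, 0]]' --gripper '[0, 0, 0]'

```text
time: 9.25
ee_pos: [0.5347, 0.1665, 0.1333]
tcp_rot: [179.8, -0.1, -175.8]
wrist_force: [-0.5, -5.2, 0.4]
opening: -0.0
grasp_force: 0.0
```

```bash
python3 - <<'E'
from h import *
F=[]
for i in range(4):
    im=camera('top'); o=bot.get_obs(); F.append(o['wrist_force'][1])
print(o['ee_pos'],np.round(F,1))
save('t4',cv2.resize(im[120:260,110:250],None,fx=4,fy=4,interpolation=cv2.INTER_CUBIC))
E
```

```text
[0.53472638 0.16648784 0.13329927] [-5.1 -5.2 -5.6 -5.3]
```

View pics/t4.png

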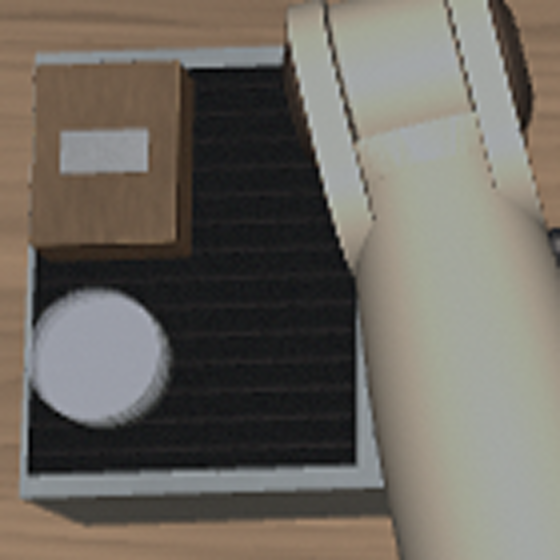

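The arm hides the front in this view. The force stayed at about 5.3 N while I advanced 1 mm, so the drawer is moving against its spring. I'll carry on in small steps.

send_rows --linear '[[0, 0.0005, 0], [0, 0.0005, 0], [0, 0, 0]]' --twist '[[0, 0, 0], [0, 0, 0], [0, 0, 0]]' --gripper '[0, 0, 0]'

```text
time: 9.82
ee_pos: [0.5347, 0.1674, 0.1333]
tcp_rot: [179.8, -0.1, -175.9]
wrist_force: [0.9, -5.8, 1.9]
opening: -0.0003
grasp_force: 0.0
```

send_rows --linear '[[0, 0.0005, 0], [0, 0, 0]]' --twist '[[0, 0, 0], [0, 0, 0]]' --gripper '[0, 0]'

```text
time: 10.07
ee_pos: [0.5346, 0.1679, 0.1333]
tcp_rot: [179.8, -0.1, -175.8]
wrist_force: [0.5, -6.1, 1.1]
opening: -0.0002
grasp_force: 0.0
```

send_rows --linear '[[0, 0.0005, 0], [0, 0, 0]]' --twist '[[0, 0, 0], [0, 0, 0]]' --gripper '[0, 0]'

```text
time: 10.32
ee_pos: [0.5346, 0.1684, 0.1333]
tcp_rot: [179.8, -0.1, -175.9]
wrist_force: [-0.4, -4.9, 1.8]
opening: -0.0003
grasp_force: 0.0
```

send_rows --linear '[[0, 0.0005, 0], [0, 0, 0]]' --twist '[[0, 0, 0], [0, 0, 0]]' --gripper '[0, 0]'

```text
time: 10.58
ee_pos: [0.5345, 0.1688, 0.1333]
tcp_rot: [179.8, -0.1, -175.9]
wrist_force: [0.4, -6.6, 1.9]
opening: -0.0
grasp_force: 0.0
```

```bash
cat > f.py <<'E'
from h import *
F=[]
for i in range(4): im=camera('scene'); o=bot.get_obs(); F.append(o['wrist_force'][1])
print(o['ee_pos'].round(4),np.round(F,1),np.mean(F).round(2),o['time'])
E
python3 f.py
```

```text
[0.5346 0.1688 0.1333] [-5.8 -5.4 -6.  -6.3] -5.89 10.775
```

send_rows --linear '[[0, 0.0005, 0], [0, 0, 0]]' --twist '[[0, 0, 0], [0, 0, 0]]' --gripper '[0, 0]'

```text
time: 11.02
ee_pos: [0.5345, 0.1692, 0.1333]
tcp_rot: [179.8, -0.1, -175.9]
wrist_force: [-0.8, -6.5, 2.3]
opening: -0.0004
grasp_force: 0.0
```

```bash
python3 f.py
```

```text
[0.5345 0.1692 0.1333] [-6.3 -5.9 -7.1 -7. ] -6.58 11.225
```

send_rows --linear '[[0, 0.0005, 0], [0, 0, 0]]' --twist '[[0, 0, 0], [0, 0, 0]]' --gripper '[0, 0]'

```text
time: 11.48
ee_pos: [0.5345, 0.1697, 0.1333]
tcp_rot: [179.8, -0.1, -175.9]
wrist_force: [-0.2, -7.1, 1.4]
opening: -0.0002
grasp_force: 0.0
```

```bash
python3 f.py
```

```text
[0.5345 0.1697 0.1333] [-7.4 -7.5 -6.7 -6.8] -7.11 11.675
```

send_rows --linear '[[0, 0.0005, 0], [0, 0, 0]]' --twist '[[0, 0, 0], [0, 0, 0]]' --gripper '[0, 0]'

```text
time: 11.92
ee_pos: [0.5344, 0.1702, 0.1333]
tcp_rot: [179.8, -0.1, -175.9]
wrist_force: [0.4, -7.8, 2.3]
opening: -0.0001
grasp_force: 0.0
```

```bash
python3 f.py
```

```text
[0.5344 0.1702 0.1333] [-7.4 -6.9 -6.5 -7.4] -7.04 12.125
```

send_rows --linear '[[0, 0.0004, 0], [0, 0, 0]]' --twist '[[0, 0, 0], [0, 0, 0]]' --gripper '[0, 0]'

```text
time: 12.38
ee_pos: [0.5344, 0.1705, 0.1333]
tcp_rot: [179.8, -0.1, -175.9]
wrist_force: [-0.1, -6.8, 1.6]
opening: 0.0002
grasp_force: 0.0
```

```bash
python3 f.py
```

```text
[0.5344 0.1705 0.1333] [-6.1 -6.6 -7.9 -6. ] -6.66 12.575
```

send_rows --linear '[[0, 0.0004, 0], [0, 0, 0]]' --twist '[[0, 0, 0], [0, 0, 0]]' --gripper '[0, 0]'

```text
time: 12.82
ee_pos: [0.5344, 0.1709, 0.1333]
tcp_rot: [179.8, -0.1, -175.9]
wrist_force: [-0.2, -7.0, 1.9]
opening: 0.0
grasp_force: 0.0
```

```bash
python3 f.py
```

```text
[0.5344 0.171  0.1333] [-7.2 -7.9 -7.5 -6.5] -7.27 13.025
```

send_rows --linear '[[0, -0.004, 0], [0, -0.005, 0], [0, -0.005, 0], [0, -0.005, 0], [0, 0, 0]]' --twist '[[0, 0, 0], [0, 0, 0], [0, 0, 0], [0, 0, 0], [0, 0, 0]]' --gripper '[0, 0, 0, 0, 0]'

```text
time: 13.65
ee_pos: [0.5356, 0.1527, 0.133]
tcp_rot: [179.7, -0.1, -175.8]
wrist_force: [0.0, 0.6, 0.5]
opening: 0.0001
grasp_force: 0.0
```

```bash
python3 f.py
```

```text
[0.5356 0.1531 0.133 ] [0.4 0.9 0.2 0.3] 0.41 13.85
```

Not released yet. I'll press again, reading the contact point on the way in.

send_rows --linear '[[0, 0.005, 0], [0, 0.002, 0], [0, 0, 0]]' --twist '[[0, 0, 0], [0, 0, 0], [0, 0, 0]]' --gripper '[0, 0, 0]'

```text
time: 14.22
ee_pos: [0.5351, 0.1602, 0.1331]
tcp_rot: [179.7, -0.1, -175.8]
wrist_force: [-0.4, -0.5, 0.1]
opening: 0.0001
grasp_force: 0.0
```

send_rows --linear '[[0, 0.001, 0], [0, 0.001, 0]]' --twist '[[0, 0, 0], [0, 0, 0]]' --gripper '[0, 0]'

```text
time: 14.48
ee_pos: [0.535, 0.1614, 0.1332]
tcp_rot: [179.8, -0.1, -175.8]
wrist_force: [0.1, -4.8, 1.6]
opening: 0.0001
grasp_force: 0.0
```

send_rows --linear '[[0, 0.001, 0], [0, 0.001, 0]]' --twist '[[0, 0, 0], [0, 0, 0]]' --gripper '[0, 0]'

```text
time: 14.72
ee_pos: [0.5349, 0.1634, 0.1332]
tcp_rot: [179.8, -0.1, -175.8]
wrist_force: [-0.3, -5.3, 1.4]
opening: 0.0001
grasp_force: 0.0
```

send_rows --linear '[[0, 0.001, 0], [0, 0.001, 0]]' --twist '[[0, 0, 0], [0, 0, 0]]' --gripper '[0, 0]'

```text
time: 14.98
ee_pos: [0.5347, 0.1653, 0.1332]
tcp_rot: [179.8, -0.1, -175.8]
wrist_force: [-0.7, -4.9, 2.7]
opening: -0.0002
grasp_force: 0.0
```

send_rows --linear '[[0, 0.001, 0], [0, 0.001, 0], [0, 0.001, 0], [0, 0, 0]]' --twist '[[0, 0, 0], [0, 0, 0], [0, 0, 0], [0, 0, 0]]' --gripper '[0, 0, 0, 0]'

```text
time: 15.48
ee_pos: [0.5345, 0.1684, 0.1333]
tcp_rot: [179.8, -0.1, -175.8]
wrist_force: [-0.8, -4.5, 2.0]
opening: 0.0004
grasp_force: 0.0
```

```bash
python3 f.py
```

```text
[0.5345 0.1684 0.1333] [-5.2 -4.9 -5.7 -6.1] -5.47 15.675
```

send_rows --linear '[[0, 0.001, 0], [0, 0.001, 0], [0, 0.001, 0], [0, 0, 0]]' --twist '[[0, 0, 0], [0, 0, 0], [0, 0, 0], [0, 0, 0]]' --gripper '[0, 0, 0, 0]'

```text
time: 16.18
ee_pos: [0.5343, 0.1711, 0.1333]
tcp_rot: [179.8, -0.1, -175.8]
wrist_force: [-0.2, -6.5, 2.0]
opening: -0.0001
grasp_force: 0.0
```

```bash
python3 f.py
```

```text
[0.5343 0.1711 0.1333] [-6.6 -7.5 -7.7 -6.7] -7.09 16.375
```

send_rows --linear '[[0, 0.0004, 0], [0, 0, 0]]' --twist '[[0, 0, 0], [0, 0, 0]]' --gripper '[0, 0]'

```text
time: 16.62
ee_pos: [0.5343, 0.1714, 0.1333]
tcp_rot: [179.8, -0.1, -175.9]
wrist_force: [0.0, -6.6, 2.1]
opening: 0.0001
grasp_force: 0.0
```

```bash
python3 f.py
```

```text
[0.5343 0.1714 0.1333] [-7.3 -6.8 -6.8 -6.5] -6.84 16.825
```

send_rows --linear '[[0, 0.0004, 0], [0, 0, 0]]' --twist '[[0, 0, 0], [0, 0, 0]]' --gripper '[0, 0]'

```text
time: 17.08
ee_pos: [0.5343, 0.1718, 0.1333]
tcp_rot: [179.8, -0.1, -175.9]
wrist_force: [0.4, -7.1, 2.4]
opening: 0.0004
grasp_force: 0.0
```

```bash
python3 f.py
```

```text
[0.5343 0.1718 0.1333] [-7.1 -6.6 -7.2 -7.1] -7.02 17.275
```

send_rows --linear '[[0, -0.004, 0], [0, -0.005, 0], [0, -0.005, 0], [0, -0.005, 0]]' --twist '[[0, 0, 0], [0, 0, 0], [0, 0, 0], [0, 0, 0]]' --gripper '[0, 0, 0, 0]'

```text
time: 17.77
ee_pos: [0.5355, 0.1536, 0.1329]
tcp_rot: [179.7, -0.1, -175.8]
wrist_force: [0.6, -0.2, 0.5]
opening: 0.0
grasp_force: 0.0
```

```bash
python3 f.py
```

```text
[0.5356 0.1537 0.133 ] [ 0.   0.3  0.1 -0.1] 0.06 17.975
```

send_rows --linear '[[0, 0.005, 0], [0, 0.002, 0], [0, 0.002, 0], [0, 0.002, 0], [0, 0.002, 0], [0, 0.002, 0], [0, 0.002, 0], [0, 0.001, 0]]' --twist '[[0, 0, 0], [0, 0, 0], [0, 0, 0], [0, 0, 0], [0, 0, 0], [0, 0, 0], [0, 0, 0], [0, 0, 0]]' --gripper '[0, 0, 0, 0, 0, 0, 0, 0]'

```text
time: 18.98
ee_pos: [0.5343, 0.171, 0.1334]
tcp_rot: [179.8, -0.1, -175.8]
wrist_force: [-0.4, -8.1, 2.9]
opening: 0.0003
grasp_force: 0.0
```

send_rows --linear '[[0, 0.0005, 0], [0, 0, 0]]' --twist '[[0, 0, 0], [0, 0, 0]]' --gripper '[0, 0]'

```text
time: 19.23
ee_pos: [0.5343, 0.1714, 0.1333]
tcp_rot: [179.8, -0.1, -175.8]
wrist_force: [0.5, -6.1, 1.2]
opening: 0.0002
grasp_force: 0.0
```

```bash
python3 f.py
```

```text
[0.5343 0.1715 0.1333] [-7.1 -6.6 -7.8 -6.5] -6.98 19.425
```

send_rows --linear '[[0, 0.0005, 0], [0, 0.0003, 0], [0, 0, 0]]' --twist '[[0, 0, 0], [0, 0, 0], [0, 0, 0]]' --gripper '[0, 0, 0]'

```text
time: 19.8
ee_pos: [0.5342, 0.1722, 0.1333]
tcp_rot: [179.8, -0.1, -175.8]
wrist_force: [-0.2, -7.4, 2.2]
opening: 0.0004
grasp_force: 0.0
```

```bash
python3 f.py
```

```text
[0.5342 0.1722 0.1333] [-8.1 -7.4 -7.1 -7.7] -7.59 20.0
```

send_rows --linear '[[0, 0.0004, 0], [0, 0, 0]]' --twist '[[0, 0, 0], [0, 0, 0]]' --gripper '[0, 0]'

```text
time: 20.25
ee_pos: [0.5342, 0.1726, 0.1334]
tcp_rot: [179.8, -0.1, -175.8]
wrist_force: [0.1, -7.0, 1.4]
opening: -0.0
grasp_force: 0.0
```

```bash
python3 f.py
```

```text
[0.5342 0.1726 0.1333] [-6.5 -5.9 -6.5 -7.4] -6.59 20.45
```

The force dropped a little, which may be the catch letting go. I'll test by backing off.

send_rows --linear '[[0, -0.004, 0], [0, -0.005, 0], [0, -0.005, 0], [0, -0.005, 0], [0, 0, 0]]' --twist '[[0, 0, 0], [0, 0, 0], [0, 0, 0], [0, 0, 0], [0, 0, 0]]' --gripper '[0, 0, 0, 0, 0]'

```text
time: 21.08
ee_pos: [0.5356, 0.1537, 0.1333]
tcp_rot: [179.8, -0.1, -175.8]
wrist_force: [-0.8, -6.1, 3.2]
opening: -0.0002
grasp_force: 0.0
```

```bash
python3 f.py
```

```text
[0.5356 0.1539 0.1332] [-5.5 -5.3 -6.2 -6.2] -5.79 21.275
```

Released: the drawer follows the finger with about 6 N. I'll let it run out, then rise and look.

send_rows --linear '[[0, -0.012, 0], [0, -0.015, 0], [0, -0.018, 0], [0, -0.02, 0], [0, -0.02, 0], [0, 0, -0.035], [0, 0, -0.035], [0, 0, 0]]' --twist '[[0, 0, 0], [0, 0, 0], [0, 0, 0], [0, 0, 0], [0, 0, 0], [0, 0, 0], [0, 0, 0], [0, 0, 0]]' --gripper '[0, 0, 0, 0, 0, 0, 0, 0]'

```text
time: 22.28
ee_pos: [0.543, 0.0685, 0.2055]
tcp_rot: [179.7, 0.2, -175.8]
wrist_force: [-0.0, -0.4, 0.6]
opening: 0.0001
grasp_force: 0.0
```

```bash
python3 f.py; python3 - <<'E'
from h import *
a=camera('scene')[80:290,200:440];b=camera('top')[110:260,100:250]
p=np.zeros((600,800,3),np.uint8);a=cv2.resize(a,None,fx=1.9,fy=1.9);b=cv2.resize(b,None,fx=2.3,fy=2.3)
p[:a.shape[0],:a.shape[1]]=a;p[:b.shape[0],455:455+b.shape[1]]=b;save('r5',p)
E
```

```text
[0.5415 0.0689 0.2015] [-0.4 -0.8 -0.4 -0.4] -0.5 22.475
```

View pics/r5.png

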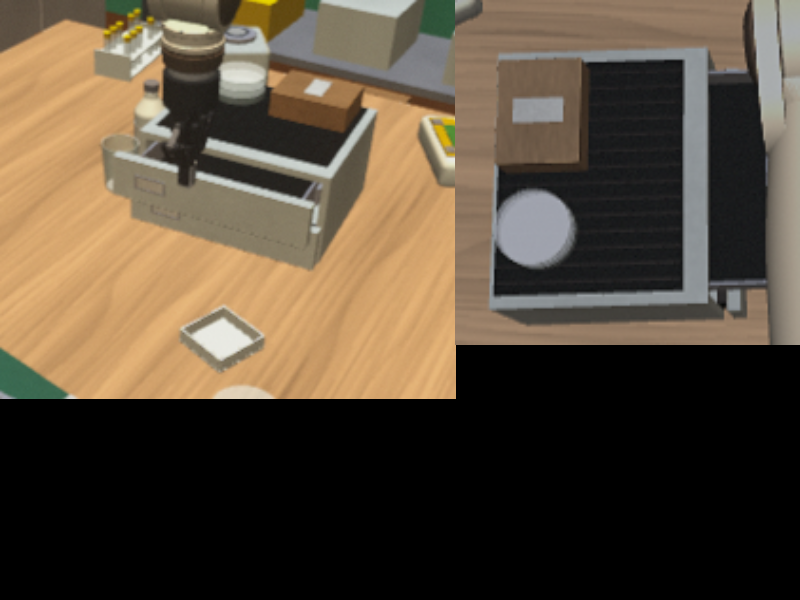

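The drawer is open about 60 mm, with the gap visible in both views. I'll lower the shut fingers behind the front and draw it out.

send_rows --linear '[[0, 0.03, 0], [0, 0.04, 0], [0, 0.03, 0], [0, 0.019, 0], [0, 0, 0.02], [0, 0, 0.02], [0, 0, 0.012], [0, 0, 0]]' --twist '[[0, 0, 0], [0, 0, 0], [0, 0, 0], [0, 0, 0], [0, 0, 0], [0, 0, 0], [0, 0, 0], [0, 0, 0]]' --gripper '[0, 0, 0, 0, 0, 0, 0, 0]'

```text
time: 23.58
ee_pos: [0.5327, 0.1879, 0.1504]
tcp_rot: [179.8, -0.2, -175.8]
wrist_force: [-0.3, 0.2, -0.3]
opening: -0.0001
grasp_force: 0.0
```

send_rows --linear '[[0, -0.01, 0], [0, -0.01, 0], [0, -0.012, 0], [0, -0.012, 0], [0, -0.012, 0], [0, -0.012, 0], [0, -0.01, 0], [0, 0, 0]]' --twist '[[0, 0, 0], [0, 0, 0], [0, 0, 0], [0, 0, 0], [0, 0, 0], [0, 0, 0], [0, 0, 0], [0, 0, 0]]' --gripper '[0, 0, 0, 0, 0, 0, 0, 0]'

```text
time: 24.58
ee_pos: [0.5386, 0.1095, 0.1505]
tcp_rot: [179.8, -0.1, -175.9]
wrist_force: [0.1, 0.2, -0.1]
opening: 0.0005
grasp_force: 0.0
```

send_rows --linear '[[0, -0.005, 0], [0, -0.005, 0], [0, -0.004, 0]]' --twist '[[0, 0, 0], [0, 0, 0], [0, 0, 0]]' --gripper '[0, 0, 0]'

```text
time: 24.95
ee_pos: [0.5397, 0.0963, 0.1507]
tcp_rot: [179.7, -0.1, -175.8]
wrist_force: [-0.6, 1.9, -0.5]
opening: -0.0001
grasp_force: 0.5
```

send_rows --linear '[[0, -0.002, 0], [0, -0.002, 0], [0, 0, 0]]' --twist '[[0, 0, 0], [0, 0, 0], [0, 0, 0]]' --gripper '[0, 0, 0]'

```text
time: 25.32
ee_pos: [0.5402, 0.0923, 0.1508]
tcp_rot: [179.8, -0.1, -175.8]
wrist_force: [0.7, 0.4, -0.4]
opening: 0.0
grasp_force: 0.0
```

send_rows --linear '[[0, 0.004, -0.02], [0, 0, -0.04], [0.013, -0.045, 0], [0.013, -0.045, 0], [0.013, -0.045, 0], [0.013, -0.045, 0], [0.013, -0.045, 0], [0.013, -0.045, 0]]' --twist '[[0, 0, 0], [0, 0, 0], [0, 0, 0], [0, 0, 0], [0, 0, 0], [0, 0, 0], [0, 0, 0], [0, 0, 0]]' --gripper '[0, 0, 0, 0, 45, 45, 45, 45]'

```text
time: 26.32
ee_pos: [0.4814, -0.1802, 0.2099]
tcp_rot: [179.8, -0.0, -175.8]
wrist_force: [0.8, -0.2, 0.9]
opening: 0.0387
grasp_force: 0.0
```

send_rows --linear '[[0.013, -0.045, 0.02], [0.013, -0.045, 0.03], [0, 0, 0.03], [0, 0, 0], [0, 0, 0]]' --twist '[[0, 0, 0], [0, 0, 0], [0, 0, 0], [0, 0, 0], [0, 0, 0]]' --gripper '[45, 45, 45, 45, 45]'

```text
time: 26.95
ee_pos: [0.4629, -0.2699, 0.1307]
tcp_rot: [179.8, -0.0, -175.8]
wrist_force: [-0.2, 1.3, -0.1]
opening: 0.0386
grasp_force: 0.0
```

```bash
python3 - <<'E'
from h import *
o=bot.get_obs();c=cam('wrist');im=camera('wrist');print(o['ee_pos'],o['tcp_rot'],o['opening'],o['time'])
for p in((.5102,-.2749,.025),(.4603,-.278,.03),(.387,-.2826,.025)): print(proj(c,p).round())
save('w6',im)
E
```

```text
[ 0.46286911 -0.26990038  0.13065502] [ 1.79783147e+02 -1.29107597e-02 -1.75775567e+02] 0.038585939234857446 26.95
[263. 269.]
[263. 214.]
[263. 114.]
```

View pics/w6.png

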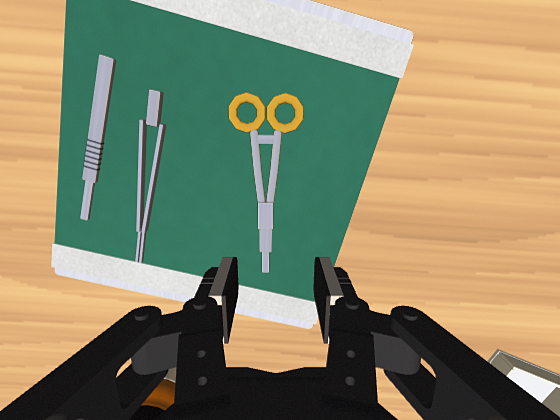

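The picture shows the tip at (265,272), the box joint at about (265,215) and the rings at (247,112) and (285,112). That is within 2 px of my prediction. I'll correct slightly and descend.

send_rows --linear '[[0.003, -0.006, 0.02], [0, 0, 0.025], [0, 0, 0.025], [0, 0, 0.015], [0, 0, 0.0075], [0, 0, 0], [0, 0, 0]]' --twist '[[0, 0, 0], [0, 0, 0], [0, 0, 0], [0, 0, 0], [0, 0, 0], [0, 0, 0], [0, 0, 0]]' --gripper '[45, 45, 45, 45, 45, 45, 45]'

```text
time: 27.88
ee_pos: [0.4601, -0.2761, 0.0377]
tcp_rot: [179.8, -0.0, -175.8]
wrist_force: [0.6, -0.6, 0.1]
opening: 0.0384
grasp_force: 0.0
```

send_rows --linear '[[0, 0, 0], [0, 0, 0], [0, 0, 0], [0, 0, 0], [0, 0, 0], [0, 0, 0]]' --twist '[[0, 0, 0], [0, 0, 0], [0, 0, 0], [0, 0, 0], [0, 0, 0], [0, 0, 0]]' --gripper '[0, 0, 0, 0, 0, 0]' --grip_force 40

```text
time: 28.62
ee_pos: [0.46, -0.2761, 0.0375]
tcp_rot: [179.8, -0.0, -175.8]
wrist_force: [-0.1, -0.5, 4.8]
opening: 0.0107
grasp_force: 39.9
```

send_rows --linear '[[0, 0, -0.02], [0, 0, -0.05], [0, 0, -0.06], [0, 0, -0.06], [-0.014, 0.0465, 0], [-0.014, 0.0465, 0], [-0.014, 0.0465, 0], [-0.014, 0.0465, 0]]' --twist '[[0, 0, 0], [0, 0, 0], [0, 0, 0], [0, 0, 0], [0, 0, 0], [0, 0, 0], [0, 0, 0], [0, 0, 0]]' --gripper '[0, 0, 0, 0, 0, 0, 0, 0]'

```text
time: 29.62
ee_pos: [0.5023, -0.0857, 0.2274]
tcp_rot: [179.7, -0.1, -175.8]
wrist_force: [0.1, -0.0, -0.6]
opening: 0.0104
grasp_force: 39.3
```

send_rows --linear '[[-0.014, 0.0465, 0], [-0.014, 0.0465, 0], [-0.014, 0.0465, 0], [-0.014, 0.0465, 0], [-0.014, 0.0465, 0], [0, 0, 0], [0, 0, 0]]' --twist '[[0, 0, 0], [0, 0, 0], [0, 0, 0], [0, 0, 0], [0, 0, 0], [0, 0, 0], [0, 0, 0]]' --gripper '[0, 0, 0, 0, 0, 0, 0]'

```text
time: 30.5
ee_pos: [0.5549, 0.1498, 0.2281]
tcp_rot: [179.8, -0.1, -175.8]
wrist_force: [0.8, -1.6, -0.8]
opening: 0.0107
grasp_force: 39.3
```

```bash
python3 - <<'E'
from h import *
o=bot.get_obs();c=cam('wrist');im=camera('wrist');print(o['ee_pos'],o['tcp_rot'],o['opening'],o['time'],o['q'].round())
Rz=R.from_euler('z',94.1,degrees=True).as_matrix()
f=np.array([.538,.1915,0])
for op in(.12,.13,.14):
  for y in(-.1,.1): print(op,y,proj(c,f+Rz@[-op,y,.165]).round(), proj(c,f+Rz@[-op+.018,y,.165]).round())
save('w7',im)
E
```

```text
[0.55487226 0.14975997 0.22813284] [ 1.79763586e+02 -1.21527546e-01 -1.75779039e+02] 0.01069966176557281 30.5 [15.  8. 12. 94.  0. 11.]
0.12 -0.1 [168. 345.] [193. 345.]
0.12 0.1 [132.  43.] [165.  43.]
0.13 -0.1 [155. 345.] [179. 345.]
0.13 0.1 [114.  42.] [147.  43.]
0.14 -0.1 [141. 345.] [166. 345.]
0.14 0.1 [95. 42.] [128.  43.]
```

View pics/w7.png

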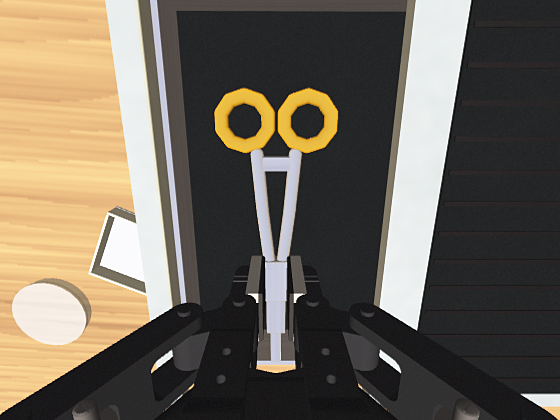

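The picture shows the needle holder hanging level over the open drawer, with rings at (245,120) and (307,120) between the front (column ~165) and the carcass (~410). The front edge matches an opening of about 132 mm, so I'll lower it.

send_rows --linear '[[0, 0, 0.025], [0, 0, 0.03], [0, 0, 0.025], [0, 0, 0.015], [0, 0, 0.007], [0, 0, 0.003], [0, 0, 0], [0, 0, 0]]' --twist '[[0, 0, 0], [0, 0, 0], [0, 0, 0], [0, 0, 0], [0, 0, 0], [0, 0, 0], [0, 0, 0], [0, 0, 0]]' --gripper '[0, 0, 0, 0, 0, 0, 0, 0]'

```text
time: 31.55
ee_pos: [0.5552, 0.1504, 0.1243]
tcp_rot: [179.7, -0.0, -175.8]
wrist_force: [-0.2, 0.5, -0.4]
opening: 0.0103
grasp_force: 39.3
```

send_rows --linear '[[0, 0, 0], [0, 0, 0], [0, 0, 0], [0, 0, 0], [0, 0, -0.01], [0, 0, -0.03], [0, 0, -0.04], [0, 0, -0.02]]' --twist '[[0, 0, 0], [0, 0, 0], [0, 0, 0], [0, 0, 0], [0, 0, 0], [0, 0, 0], [0, 0, 0], [0, 0, 0]]' --gripper '[40, 40, 40, 40, 40, 40, 40, 40]'

```text
time: 32.55
ee_pos: [0.5555, 0.15, 0.2267]
tcp_rot: [179.7, 0.1, -175.8]
wrist_force: [0.8, -0.3, 0.2]
opening: 0.0339
grasp_force: 0.0
```

```bash
python3 - <<'E'
from h import *
im=camera('wrist');o=bot.get_obs();print(o['ee_pos'],o['tcp_rot'],o['opening'],o['time'],o['wrist_force'])
save('w8',im)
E
```

```text
[0.5559006  0.15012434 0.22868607] [ 179.67882287    0.23995151 -175.81332838] 0.03429143575954428 32.6 [-1.05906386 -0.84430777  1.61522738]
```

View pics/w8.png

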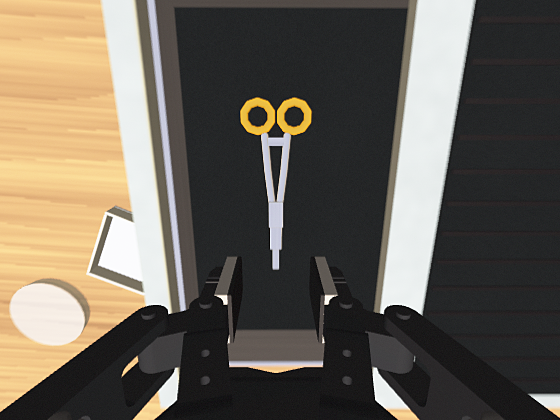

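The needle holder lies flat in the drawer (rings ~(257,116) and (294,116), tip (276,268)). Next I'll go round to the outside of the front with the fingers shut.

send_rows --linear '[[0.005, -0.038, 0], [0.005, -0.04, 0], [0.005, -0.04, 0], [0.005, -0.036, 0], [0, 0, 0.035], [0, 0, 0.035], [0, 0, 0.025], [0, 0, 0]]' --twist '[[0, 0, 0], [0, 0, 0], [0, 0, 0], [0, 0, 0], [0, 0, 0], [0, 0, 0], [0, 0, 0], [0, 0, 0]]' --gripper '[0, 0, 0, 0, 0, 0, 0, 0]' --grip_force 40

```text
time: 33.6
ee_pos: [0.545, -0.0047, 0.126]
tcp_rot: [179.7, -0.3, -175.8]
wrist_force: [0.0, -0.1, -0.3]
opening: 0.0005
grasp_force: 0.0
```

send_rows --linear '[[0, 0.01, 0], [0, 0.01, 0], [0, 0.01, 0], [0, 0.008, 0], [0, 0.008, 0], [0, 0.008, 0], [0, 0.008, 0], [0, 0.008, 0]]' --twist '[[0, 0, 0], [0, 0, 0], [0, 0, 0], [0, 0, 0], [0, 0, 0], [0, 0, 0], [0, 0, 0], [0, 0, 0]]' --gripper '[0, 0, 0, 0, 0, 0, 0, 0]'

```text
time: 34.6
ee_pos: [0.5411, 0.0656, 0.1282]
tcp_rot: [179.7, -0.1, -175.8]
wrist_force: [0.4, -1.8, 3.4]
opening: 0.0001
grasp_force: 0.0
```

send_rows --linear '[[0, 0.008, -0.004], [0, 0.008, 0], [0, 0.008, 0], [0, 0.008, 0], [0, 0.008, 0], [0, 0.008, 0], [0, 0.007, 0], [0, 0.006, 0]]' --twist '[[0, 0, 0], [0, 0, 0], [0, 0, 0], [0, 0, 0], [0, 0, 0], [0, 0, 0], [0, 0, 0], [0, 0, 0]]' --gripper '[0, 0, 0, 0, 0, 0, 0, 0]'

```text
time: 35.6
ee_pos: [0.5368, 0.1259, 0.1326]
tcp_rot: [179.8, -0.0, -175.8]
wrist_force: [0.8, -4.8, 4.9]
opening: -0.0001
grasp_force: 0.0
```

send_rows --linear '[[0, 0.005, 0], [0, 0.005, 0], [0, 0.005, 0], [0, 0.005, 0], [0, 0.004, 0], [0, 0.004, 0], [0, 0.002, 0], [0, 0, 0]]' --twist '[[0, 0, 0], [0, 0, 0], [0, 0, 0], [0, 0, 0], [0, 0, 0], [0, 0, 0], [0, 0, 0], [0, 0, 0]]' --gripper '[0, 0, 0, 0, 0, 0, 0, 0]'

```text
time: 36.6
ee_pos: [0.5346, 0.1556, 0.1327]
tcp_rot: [179.8, -0.0, -175.8]
wrist_force: [0.5, -4.4, 4.9]
opening: 0.0
grasp_force: 0.0
```

```bash
python3 f.py
```

```text
[0.5346 0.1556 0.1327] [-4.7 -4.7 -5.  -3.8] -4.58 36.8
```

send_rows --linear '[[0, 0.003, 0], [0, 0.003, 0], [0, 0.002, 0], [0, 0.002, 0], [0, 0.002, 0], [0, 0.001, 0], [0, 0.001, 0], [0, 0, 0]]' --twist '[[0, 0, 0], [0, 0, 0], [0, 0, 0], [0, 0, 0], [0, 0, 0], [0, 0, 0], [0, 0, 0], [0, 0, 0]]' --gripper '[0, 0, 0, 0, 0, 0, 0, 0]'

```text
time: 37.8
ee_pos: [0.5336, 0.1693, 0.1328]
tcp_rot: [179.8, -0.1, -175.8]
wrist_force: [0.7, -7.5, 6.0]
opening: -0.0004
grasp_force: 0.0
```

```bash
python3 f.py
```

```text
[0.5336 0.1693 0.1328] [-6.3 -6.7 -6.7 -7.3] -6.72 38.0
```

send_rows --linear '[[0, 0.001, 0], [0, 0.001, 0], [0, 0.0005, 0], [0, 0, 0]]' --twist '[[0, 0, 0], [0, 0, 0], [0, 0, 0], [0, 0, 0]]' --gripper '[0, 0, 0, 0]'

```text
time: 38.5
ee_pos: [0.5334, 0.1718, 0.1328]
tcp_rot: [179.8, -0.1, -175.8]
wrist_force: [0.3, -6.3, 6.1]
opening: -0.0001
grasp_force: 0.0
```

```bash
python3 f.py
```

```text
[0.5334 0.1718 0.1328] [-6.5 -7.6 -6.5 -7. ] -6.89 38.7
```

send_rows --linear '[[0, 0.0005, 0], [0, 0.0004, 0], [0, 0, 0]]' --twist '[[0, 0, 0], [0, 0, 0], [0, 0, 0]]' --gripper '[0, 0, 0]'

```text
time: 39.08
ee_pos: [0.5333, 0.1725, 0.1328]
tcp_rot: [179.8, -0.1, -175.9]
wrist_force: [0.6, -7.6, 4.7]
opening: 0.0001
grasp_force: 0.0
```

```bash
python3 f.py
```

```text
[0.5333 0.1725 0.1328] [-7.4 -7.5 -7.9 -7.7] -7.65 39.275
```

send_rows --linear '[[0, 0.0005, 0], [0, 0, 0]]' --twist '[[0, 0, 0], [0, 0, 0]]' --gripper '[0, 0]'

```text
time: 39.52
ee_pos: [0.5333, 0.173, 0.1328]
tcp_rot: [179.8, -0.1, -175.9]
wrist_force: [1.1, -7.7, 6.0]
opening: -0.0002
grasp_force: 0.0
```

```bash
python3 f.py
```

```text
[0.5333 0.1729 0.1328] [-8.2 -7.3 -7.4 -8. ] -7.74 39.725
```

send_rows --linear '[[0, 0.0003, 0], [0, 0, 0]]' --twist '[[0, 0, 0], [0, 0, 0]]' --gripper '[0, 0]'

```text
time: 39.98
ee_pos: [0.5333, 0.173, 0.1328]
tcp_rot: [179.9, -0.1, -175.9]
wrist_force: [1.6, -9.8, 6.0]
opening: -0.0
grasp_force: 0.0
```

```bash
python3 f.py
```

```text
[0.5333 0.173  0.1328] [-9.5 -9.2 -8.4 -9.3] -9.09 40.175
```

The force rises sharply with no travel, so the buffer is just touched and the catch is passed. Letting go gently.

send_rows --linear '[[0, -0.002, 0], [0, -0.003, 0], [0, -0.003, 0], [0, -0.004, 0], [0, -0.004, 0], [0, -0.004, 0], [0, 0, 0], [0, 0, 0]]' --twist '[[0, 0, 0], [0, 0, 0], [0, 0, 0], [0, 0, 0], [0, 0, 0], [0, 0, 0], [0, 0, 0], [0, 0, 0]]' --gripper '[0, 0, 0, 0, 0, 0, 0, 0]'

```text
time: 41.18
ee_pos: [0.5345, 0.1541, 0.1324]
tcp_rot: [179.7, -0.1, -175.8]
wrist_force: [-0.9, -0.5, -0.7]
opening: -0.0003
grasp_force: 0.0
```

```bash
python3 f.py
```

```text
[0.5345 0.1542 0.1326] [ 0.6 -0.2 -0.3 -0.2] -0.03 41.375
```

Locked: no force on the finger. I'll move well clear and check.

send_rows --linear '[[0, -0.03, 0], [0, -0.04, 0], [0, -0.04, -0.03], [0, -0.04, -0.03], [0, -0.04, 0], [0, -0.04, 0], [0, -0.04, 0], [0, 0, 0]]' --twist '[[0, 0, 0], [0, 0, 0], [0, 0, 0], [0, 0, 0], [0, 0, 0], [0, 0, 0], [0, 0, 0], [0, 0, 0]]' --gripper '[0, 0, 0, 0, 0, 0, 0, 0]'

```text
time: 42.38
ee_pos: [0.5543, -0.1177, 0.1911]
tcp_rot: [179.8, -0.1, -176.0]
wrist_force: [0.7, 0.7, -0.2]
opening: 0.0002
grasp_force: 0.0
```

```bash
python3 - <<'E'
from h import *
a=camera('scene');b=camera('top')[90:300,100:450]
p=np.zeros((600,800,3),np.uint8);p[:420,:560]=a
b=b;p[390:600,450:800]=b;save('end',p);print(bot.get_obs()['ee_pos'],bot.get_obs()['time'])
E
```

```text
[ 0.55429919 -0.11560253  0.19125571] 42.475
```

View pics/end.png

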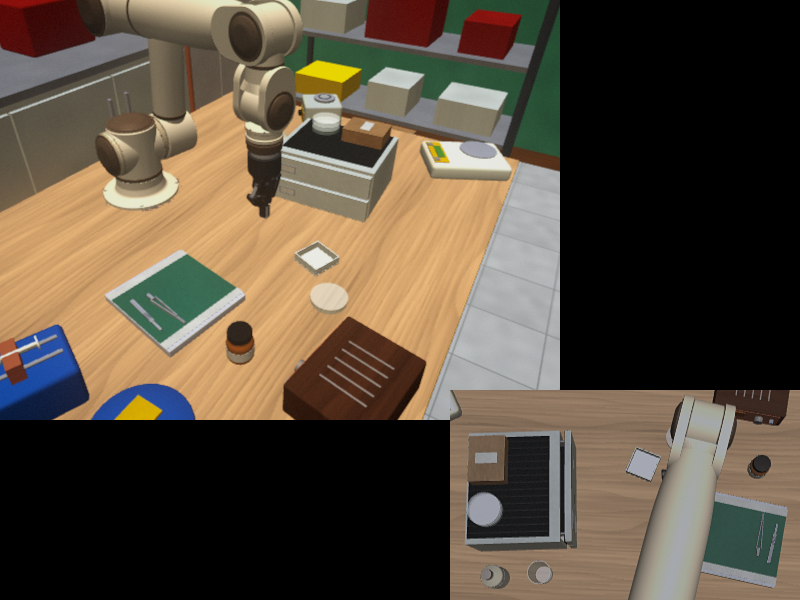

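The drawer is shut with its front plate at the same gap as at the start (columns ~563-572 in the top inset). Forceps, scalpel handle, boat, dish, jar, beaker and bottle are in place, and the robot is clear.

```bash
python3 -c "
from workcell import ticket; print(ticket.job_done())"
```

```text
the job is handed in; nothing more can be done
None
```

The needle holder is in the upper drawer, which is pushed home and stays shut by itself. Nothing else on the bench was moved, and I handed the job in after about 42 s of the 70 s allowed; the highest force I read while pressing the drawer was 9.8 N, below the 12 N that marks the buffers.

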